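# Pour the brass buttons down the chute into the button jar

## Task

Lift the aluminium button chute level by its red grip, rest its open lip gently on the rim of the jar's brass neck (its height is unknown: find it by feel, and never bear hard on the jar), and only then tip it so that all four brass buttons slide into the jar. Keep the chute resting lightly on the rim until a moment after the last button is in. Then lay it back along the middle of its wooden board, let go, and leave everything else on the bench alone.

Things in the scene. Friction and masses are not known exactly. Their poses are not given: they have to be found in the camera images.
- chute: Loose straight aluminium channel, 170 long (x), 32 wide (y), walls 18 high and 3 thick, inside width 26, floor 3 thick; 160 to 260 g. Origin: centre of its flat underside; z up when level. The -x end is open: the lip, where the buttons leave; the +x end is closed by a wall. A red grip block stands over the channel (see chute_grip).
- chute_grip (a point): In the red grip block, 45 above the chute's underside, 12 to the lip side of its origin. The block, 20 (x) by 36 (y), reaches from 28 to 58 above the underside on two thin legs; the buttons pass below it. Take it with one finger on its -x face and one on its +x face.
- chute_lip (a point): Middle of the lower edge of the chute's open lip (x = -85, underside).
- jar: Square glass jar, 90 x 90, on a 110 x 110 x 12 steel foot fixed to the bench, with a dark lid plate, top 91 above the bench. Origin: centre of its underside. The only way in is the upright round brass neck through the lid, centred on the jar, 46 inside and 56 outside diameter. More than 18 N between chute and jar is too much.
- jar_axis (a point): On the neck's axis, 110 above the bench: the LOWEST the neck's flat rim can be. The neck is a stiff telescope: its rim stands 0 to 16 higher than this point, different each time and not reported; it does not give when pressed. Find it by feel.
- board: Pale wooden board fixed to the bench, 240 (x) by 130 (y) by 12 thick, on which the chute lies at the start, lengthwise. Origin: centre of its underside.
- button1: Brass button, a loose disc 18 across, 6 thick, 13 g; origin: centre of its underside. The four lie flat in single file in the closed half of the chute, at about x = 71, 51, 32 and 13 of it (button 1 nearest the closed end). In the chute they begin to slide at a tilt of 13 to 20 degrees.
- button2: Brass button like button 1.
- button3: Brass button like button 1.
- button4: Brass button like button 1.
- spool_blue: blue thread spool, 36 mm across, 50 tall, mm; bystander, leave alone
- spool_green: green thread spool, 36 mm across, 50 tall, mm; bystander, leave alone
- pincushion: red round pincushion, 72 mm across, 34 tall, mm; bystander, leave alone
- weight: dark steel cutting weight 130 x 50 x 22 with a steel handle hoop on top, 59 tall, mm; bystander, leave alone
- shears: tailor's shears lying flat, about 290 long, 90 wide, mm; bystander, leave alone
- chalk: white chalk tablet 50 x 45 x 7 mm; bystander, leave alone
- brush: hand brush lying flat, about 200 long, mm; bystander, leave alone
Mind the look-alikes: they are no part of the job. Several things have the shape of the jar; the one meant has the colours described above.

How it is judged (in metres and radians):
On the way, in this order (a step that is already met when the one before it is completed fails the run):
1. the chute rests on the jar with all four buttons still in it (contact force between chute and jar above 0.3 N and x of button1 in the frame of chute between -0.09 and 0.09 m and y of button1 in the frame of chute between -0.018 and 0.018 m and z of button1 in the frame of chute between -0.005 and 0.025 m and x of button2 in the frame of chute between -0.09 and 0.09 m and y of button2 in the frame of chute between -0.018 and 0.018 m and z of button2 in the frame of chute between -0.005 and 0.025 m and x of button3 in the frame of chute between -0.09 and 0.09 m and y of button3 in the frame of chute between -0.018 and 0.018 m and z of button3 in the frame of chute between -0.005 and 0.025 m and x of button4 in the frame of chute between -0.09 and 0.09 m and y of button4 in the frame of chute between -0.018 and 0.018 m and z of button4 in the frame of chute between -0.005 and 0.025 m), for 0.3 s.
2. all four buttons are in the jar while the chute, tipped, still rests on it (contact force between chute and jar above 0.3 N and angle between chute's own z axis and vertical above 0.15 rad and x of button1 in the frame of jar between -0.042 and 0.042 m and y of button1 in the frame of jar between -0.042 and 0.042 m and z of button1 in the frame of jar between 0.008 and 0.075 m and x of button2 in the frame of jar between -0.042 and 0.042 m and y of button2 in the frame of jar between -0.042 and 0.042 m and z of button2 in the frame of jar between 0.008 and 0.075 m and x of button3 in the frame of jar between -0.042 and 0.042 m and y of button3 in the frame of jar between -0.042 and 0.042 m and z of button3 in the frame of jar between 0.008 and 0.075 m and x of button4 in the frame of jar between -0.042 and 0.042 m and y of button4 in the frame of jar between -0.042 and 0.042 m and z of button4 in the frame of jar between 0.008 and 0.075 m), for 0.3 s.
At the end, for the whole second after the job is handed in: All four buttons lie inside the jar below its lid; the chute lies flat (within 3 degrees), right way up, released and at rest on its board, its centre within 35 mm of the board's middle along each board direction and within 17 degrees of the board's length, either way round (x of chute in the frame of board between -0.035 and 0.035 m and y of chute in the frame of board between -0.035 and 0.035 m and angle between the x axis of chute and the x axis of board, either way round below 0.3 rad and angle between chute's own z axis and vertical below 0.06 rad and contact force between chute and board above 0.5 N and linear speed of chute below 0.02 m/s and contact force between chute and the fingers below 0.05 N and x of button1 in the frame of jar between -0.042 and 0.042 m and y of button1 in the frame of jar between -0.042 and 0.042 m and z of button1 in the frame of jar between 0.008 and 0.075 m and x of button2 in the frame of jar between -0.042 and 0.042 m and y of button2 in the frame of jar between -0.042 and 0.042 m and z of button2 in the frame of jar between 0.008 and 0.075 m and x of button3 in the frame of jar between -0.042 and 0.042 m and y of button3 in the frame of jar between -0.042 and 0.042 m and z of button3 in the frame of jar between 0.008 and 0.075 m and x of button4 in the frame of jar between -0.042 and 0.042 m and y of button4 in the frame of jar between -0.042 and 0.042 m and z of button4 in the frame of jar between 0.008 and 0.075 m); the robot touches nothing.
It fails at once if the chute bears on the jar with more than 18 N (contact force between chute and jar above 18 N).
It fails at once if a bystander is moved by more than 30 mm (distance of any of spool_blue, spool_green, pincushion, weight, shears, chalk, brush from where it was at the start of the episode above 0.03 m).
It also fails if it takes over 64 s, if anything falls off the work surface, if the arm or the gripper's body presses on something with over 40 N, if the wrist force passes 120 N, or if a joint passes its speed limit or range.

## Robot

A 6-joint arm with a two-finger parallel gripper is mounted at the origin on the work surface. World frame = base frame: x ahead of the robot, y to its left, z up, the work surface at z = 0. Lengths are in m, angles in degrees, forces in N, time in s.
With the tool pointing down it reaches from about 0.425 to 0.925 m from the base axis. Payload 12.5 kg.
Tool frame: the origin (TCP) lies on the front face of the gripper's body, between the roots of the fingers; the fingertips stand 73 mm ahead of it and the grasp point (between the pads) lies 54 mm ahead of it; z points along the fingers, y is the line along which they close (so a half turn about z gives the same grasp; the last joint's range is limited). The gripper opens to 85 mm and grips with 20 to 120 N. Pads are 22 mm wide; open, the fingers measure 114 mm over their backs; the gripper's body (76 mm by 85 mm) begins 54 mm behind the grasp point. The pads swing forward as they close: fully open they stand 13 mm farther back than shut.
Start: joints at [62.303, 28.126, 89.318, -0, 62.55, -6.05], TCP at [0.231, 0.581, 0.304] pointing down, gripper open.
Joint ranges: [-177.58, 177.58], [-47.91, 125.51], [2.72, 160], [-65.01, 245.01], [3.68, 167.84], [-153.87, 153.87]. Speed limits (degrees/s): [127.2, 127.2, 159.86, 180, 180, 180].

## Interface

Orientations are given as [roll, pitch, yaw] about the fixed x, y, z axes, in that order (R = Rz(yaw) Ry(pitch) Rx(roll)).
In Python, from bench import get_obs, snapshot, ticket gives the robot as it stands.
- The arm moves only by the tool carry_out, never from a script. Its argument "moves" is a list of rows, each a list of 3 entries, a list of its own where there are three numbers: the shift along the world's x, y, z in mm, then the turn, a rotation vector about the world's x, y, z in degrees, then the finger opening in mm, from 0 to 85.4. A call has 1 to 8 rows; each row is the pose to reach, as a shift and turn from the pose commanded when the call began; what a row does not reach only later rows make up. A row lasts 1/8 s, in which the tool goes at most 62.5 mm and 10.7 degrees, less where a joint would pass 70% of its speed; a pose out of reach is approached as far as the arm can. A call with a gripper value outside its range is refused whole. The fingers move at their own pace and stop on an object; "grip_force" is the grip in N (left out, the last holds). Time passes only in rows, so rows that repeat a pose let the fingers close. It gives the time, the measured TCP pose, the force, the opening and the grip force at its end, in the units of the state.
- get_obs(): the state, without advancing time (a new reading comes with each control period).
- snapshot(name): name is "scene" or "top" or "wrist"; returns a dict with "img" (420x560x3 uint8, red, green, blue), "range_z" (420x560 float32, m along the optical axis (not along the pixel's ray), 0 where there is no reading), "mtx" (3x3 intrinsics, pixels), "k1" (the pictures are not rectified: a ray, as slopes to the right and down, at radius r is drawn at 1 + k1 r^2 times it, then the intrinsics apply), "rvec" (rotation vector, rad) and "tvec" (3), from world to camera coordinates, as OpenCV has them; the wrist camera has in their place "T_tool_cam" (4x4, takes a point from camera to tool coordinates, whose origin is the TCP and whose axes are the flange's). Camera axes: x right, y down, z forward; pixel columns grow to the right and rows downward; lengths in m; the calibration is good to about 2 mm. A picture is of the moment at which its call begins: read the wrist's pose just before it.
- ticket.finish_job(): hands the job in; it is judged then, once.
The state is a dict: "t": time; "q": joint angles; "joint_vel": joint speeds; "effort": joint torques, N m; "tool_pos": TCP position; "tcp_rot": TCP orientation; "wrist_force": force on the tool from outside, world axes, zero at the start; "ft_torque": the same for the moment, N m; "finger_gap": opening from 0.0 (shut) to 1.0 (fully open); "grip_force": force on a finger pad.
Only numpy, scipy, OpenCV 4.12 (cv2) and the standard library are available. Lean on these libraries where they do the work, as an engineer would, in place of code of your own. Each camera call takes 0.05 s, during which the arm holds its last target. There are 200 camera calls.

## Working session

There is one attempt and no reset: what is moved stays moved. The work goes in short steps, Python scripts to look and compute and a tool call to move; the robot and the scene stay as the last step left them, time stands still between calls to the robot, and variables do not carry over. Pictures are saved under pics/ and viewed, at most 10 in all, crops included, and the job is handed in when it is done.

Besides the shell and the picture viewer there is one more tool, called after "Call:" by a JSON object that holds its "method" and its "body", one argument or row to a line. carry_out: Moves the arm, as the interface text tells. Its arguments: {"type":"object","properties":{"moves":{"type":"array","items":{"type":"array"}},"grip_force":{"type":"number"}},"required":["moves"]}

```bash
mkdir -p pics; cat > h.py <<'E'
import numpy as np, cv2, pickle
from bench import get_obs, snapshot
def save(name):
    s=snapshot(name); pickle.dump(s,open(f'pics/{name}.pkl','wb')); cv2.imwrite(f'pics/{name}.png',s['img'][:,:,::-1]); return s
def load(name): return pickle.load(open(f'pics/{name}.pkl','rb'))
def ray(s,u,v):
    K=np.array(s['mtx']); d=np.array([(u-K[0,2])/K[0,0],(v-K[1,2])/K[1,1]]); x=d.copy()
    for _ in range(20): x=d/(1+s['k1']*(x@x))
    return np.array([x[0],x[1],1.])
def cam(s):
    R=cv2.Rodrigues(np.array(s['rvec'],float))[0]; return R, np.array(s['tvec'],float).ravel()
def pt(s,u,v,r=1):
    z=np.array(s['range_z'])[int(v)-r:int(v)+r+1,int(u)-r:int(u)+r+1]; z=np.median(z[z>0]) if (z>0).any() else np.nan
    R,t=cam(s); return R.T@(ray(s,u,v)*z-t)
def onz(s,u,v,h):
    R,t=cam(s); c=-R.T@t; d=R.T@ray(s,u,v); return c+d*(h-c[2])/d[2]
def tri(s1,p1,s2,p2):
    A=[];C=[]
    for s,p in((s1,p1),(s2,p2)):
        R,t=cam(s); C.append(-R.T@t); d=R.T@ray(s,*p); A.append(d/np.linalg.norm(d))
    k=np.linalg.lstsq(np.c_[A[0],-A[1]],C[1]-C[0],rcond=None)[0]
    a=C[0]+A[0]*k[0]; b=C[1]+A[1]*k[1]; return (a+b)/2, np.linalg.norm(a-b)
E
python3 - <<'E'
from h import *
for n in('scene','top'):
    s=save(n); R,t=cam(s); print(n,-R.T@t,R[2],s['k1'],s['mtx'])
    
a=cv2.imread('pics/scene.png');b=cv2.imread('pics/top.png')
print(get_obs())
E
```

```text
scene [ 1.37931252 -0.27298519  1.20163859] [-0.61197958  0.18614749 -0.76865474] -0.20358990369761207 [[542.00234893   0.         268.59223002]
 [  0.         542.00234893 214.54195213]
 [  0.           0.           1.        ]]
top [ 0.39396972 -0.00918071  1.45794057] [ 0.08142633  0.01492118 -0.99656767] -0.004270305715054822 [[501.12072671   0.         274.39726696]
 [  0.         501.12072671 208.17367773]
 [  0.           0.           1.        ]]
{'t': 0.1, 'q': array([ 6.23026259e+01,  2.81611944e+01,  8.93448992e+01,  1.28805552e-03,
        6.25511337e+01, -6.05067456e+00]), 'joint_vel': array([-0.05021572, -0.05343808, -0.08296095, -0.11910343,  0.04396879,
       -0.02541896]), 'effort': array([ 3.94352915e-03, -6.19451737e+01, -2.62032884e+01, -8.62960587e-05,
        2.82769004e-03,  1.93928065e-05]), 'tool_pos': array([0.23047367, 0.58082534, 0.30339114]), 'tcp_rot': array([-1.79943212e+02, -7.16830369e-03,  1.58352703e+02]), 'wrist_force': array([ 0.24804885, -0.80873234, -0.01984398]), 'ft_torque': array([-0.05597051, -0.0137723 ,  0.0228621 ]), 'grip_force': 0.0, 'finger_gap': 0.9989890945704943}
```

View pics/scene.png

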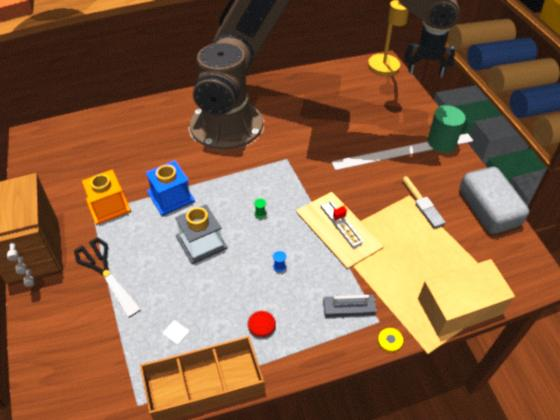

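View pics/top.png

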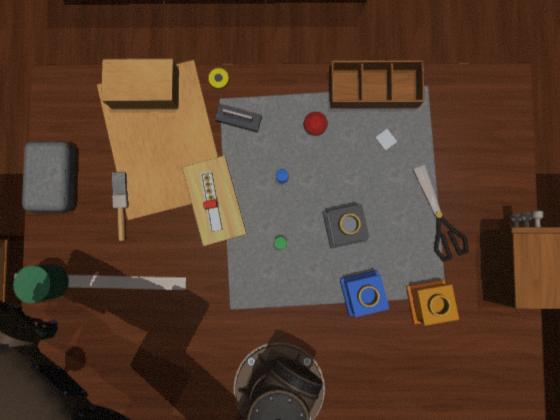

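```bash
python3 - <<'E'
from h import *
a=cv2.imread('pics/scene.png');b=cv2.imread('pics/top.png')
f=lambda im,x,y,w,h,k:cv2.resize(im[y:y+h,x:x+w],None,fx=k,fy=k,interpolation=cv2.INTER_CUBIC)
c=np.hstack([f(b,180,150,70,100,5.5),f(a,295,190,90,100,4.4)[:550] if 0 else cv2.resize(a[190:270,295:385],(412,366))[:366] if 0 else np.vstack([cv2.resize(a[190:270,295:385],(405,360)),cv2.resize(a[195:237,172:242],(405,190)) if 0 else np.zeros((190,405,3),np.uint8)])])
cv2.imwrite('pics/c1.png',c)
d=np.hstack([f(b,310,190,70,70,5.7)[:399,:399],f(a,167,195,70,70,5.7)[:399,:399]])
cv2.imwrite('pics/c2.png',d); print(c.shape,d.shape)
E
```

```text
(550, 790, 3) (399, 798, 3)
```

View pics/c1.png

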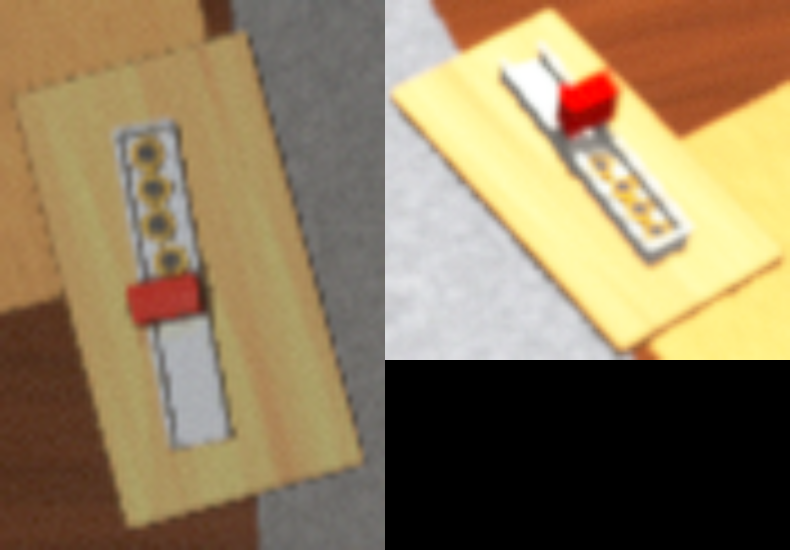

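View pics/c2.png

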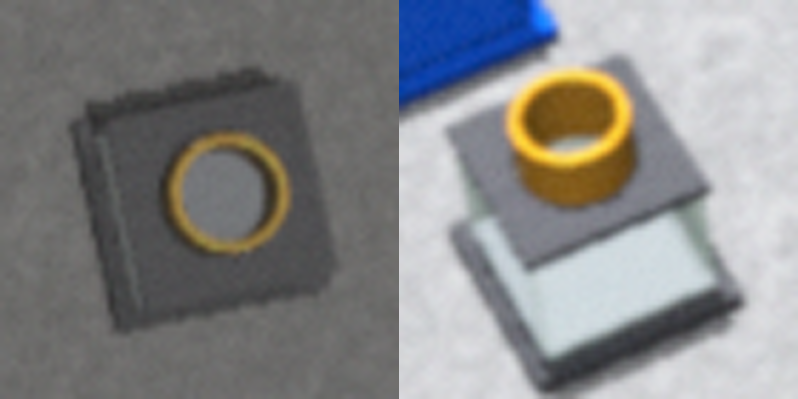

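```bash
python3 - <<'E'
from h import *
np.set_printoptions(precision=4,suppress=True)
S=load('scene');T=load('top')
t=lambda x,y,k=5.5,o=(180,150):(o[0]+(x+.5)/k-.5,o[1]+(y+.5)/k-.5)
cs=lambda x,y:t(x-385,y,4.5,(295,190))
jt=t(229,193,5.7,(310,190)); js=t(171,117,5.7,(167,195))
print('jar tri',tri(T,jt,S,js),'top at .118',onz(T,*jt,.118),'scene',onz(S,*js,.118))
for n,(x,y) in dict(l=(168,193),r=(290,193),u=(229,132),d=(229,253)).items(): print(n,onz(T,*t(x,y,5.7,(310,190)),.118))
for n,p in dict(c1=(115,127),c2=(178,120)).items(): print(n,onz(T,*t(*p),.030))
for n,p in dict(l1=(172,448),l2=(233,437)).items(): print(n,onz(T,*t(*p),.022))
for n,p in dict(b1=(147,153),b2=(153,189),b3=(158,225),b4=(170,260)).items(): print(n,onz(T,*t(*p),.021))
for n,p in dict(B1=(17,97),B2=(245,33),B3=(362,462),B4=(128,526)).items(): print(n,onz(T,*t(*p),.012),pt(T,*t(p[0]*.96+8,p[1]*.96+11))[2])
print('scene closed corners',tri(T,t(115,127),S,cs(690,232)),tri(T,t(178,120),S,cs(650,263)))
print('scene', onz(S,*cs(690,235),.03),onz(S,*cs(645,248),.03))
# red by depth, both views
for s in(T,S):
    im=s['img'].astype(int); m=(im[...,0]>120)&(im[...,1]<70)&(im[...,2]<70)
    v,u=np.nonzero(m); P=np.array([pt(s,a,b,0) for a,b in zip(u,v)]); k=(np.abs(P[:,1]-.17)<.1)&(P[:,2]>.055)&(P[:,2]<.08)
    P=P[k]; print(len(P),P.mean(0),np.percentile(P[:,2],[10,50,90])); q=P[P[:,2]>.066]; 
    if len(q)>5: print('topface',len(q),q.mean(0),(q.min(0)+q.max(0))/2, cv2.minAreaRect((q[:,:2]*1000).astype(np.float32)))
# rim depth
P=[pt(T,u,v,0) for u in range(330,372) for v in range(205,245)]; P=np.array(P); k=(P[:,2]>.1)&(P[:,2]<.14); print(k.sum(),P[k].mean(0),(P[k].min(0)+P[k].max(0))/2,np.percentile(P[k][:,2],[10,50,90]))
E
```

```text
jar tri (array([ 0.4627, -0.1904,  0.119 ]), np.float64(8.731566321612544e-05)) top at .118 [ 0.4628 -0.1905  0.118 ] scene [ 0.4618 -0.1904  0.118 ]
l [ 0.4627 -0.162   0.118 ]
r [ 0.4628 -0.219   0.118 ]
u [ 0.4914 -0.1908  0.118 ]
d [ 0.4347 -0.1902  0.118 ]
c1 [0.6131 0.2255 0.03  ]
c2 [0.6168 0.1924 0.03  ]
l1 [0.4452 0.1945 0.022 ]
l2 [0.451  0.1627 0.022 ]
b1 [0.6006 0.2099 0.021 ]
b2 [0.5815 0.2064 0.021 ]
b3 [0.5624 0.2035 0.021 ]
b4 [0.5439 0.197  0.021 ]
B1 [0.6319 0.2809 0.012 ] 0.008180775797574561
B2 [0.6663 0.1599 0.012 ] 0.010495630125339309
B3 [0.4384 0.096  0.012 ] 0.008914541581449133
B4 [0.4046 0.2186 0.012 ] 0.010375003292963083
scene closed corners (array([0.6131, 0.2256, 0.0301]), np.float64(0.00025809205460075525)) (array([0.6192, 0.1961, 0.0184]), np.float64(0.004108699563546829))
scene [0.6151 0.2248 0.03  ] [0.6158 0.195  0.03  ]
83 [0.5193 0.1922 0.069 ] [0.065  0.0691 0.0725]
topface 66 [0.5191 0.1924 0.0701] [0.519  0.1926 0.071 ] ((519.0371704101562, 192.453369140625), (18.94569206237793, 33.04430389404297), 8.280656814575195)
94 [0.525  0.1899 0.0668] [0.0578 0.0682 0.0724]
topface 59 [0.5233 0.1912 0.0703] [0.5235 0.1911 0.0707] ((523.2994995117188, 191.2359619140625), (19.94929313659668, 32.39997863769531), 5.614881992340088)
151 [ 0.4614 -0.1906  0.1168] [ 0.4614 -0.1903  0.1133] [0.1064 0.1186 0.1228]
```

Call:
{"method": "carry_out", "body": {
  "moves": [
    [[30,-40,0],[0,0,-7],85],
    [[75,-100,0],[0,0,-16],85],
    [[120,-160,-5],[0,0,-26],85],
    [[165,-220,-10],[0,0,-36],85],
    [[210,-280,-20],[0,0,-46],85],
    [[250,-335,-30],[0,0,-54],85],
    [[280,-375,-40],[0,0,-58],85],
    [[290,-389,-50],[0,0,-58],85]
  ],
  "grip_force": 60
}}

```text
t: 1.1
tool_pos: [0.5205, 0.1917, 0.2544]
tcp_rot: [179.9, -0.0, 100.3]
wrist_force: [1.3, 0.7, 1.0]
finger_gap: 0.994
grip_force: 0.0
```

```bash
python3 - <<'E'
from h import *
from scipy.spatial.transform import Rotation as Ro
np.set_printoptions(precision=4,suppress=True)
o=get_obs(); print(o['t'],o['tool_pos'],o['tcp_rot'],o['q'],o['wrist_force'])
s=save('wrist'); X=np.array(s['T_tool_cam']); W=np.eye(4); W[:3,:3]=Ro.from_euler('xyz',o['tcp_rot'],degrees=True).as_matrix(); W[:3,3]=o['tool_pos']
C=W@X; Ci=np.linalg.inv(C); s['rvec']=cv2.Rodrigues(Ci[:3,:3])[0]; s['tvec']=Ci[:3,3]; pickle.dump(s,open('pics/wrist.pkl','wb')); print(C)
im=s['img'].astype(int); m=(im[...,0]>110)&(im[...,1]<70)&(im[...,2]<70)
v,u=np.nonzero(m); P=np.array([pt(s,a,b,0) for a,b in zip(u,v)]); k=P[:,2]>.066; q=P[k]
print(len(P),len(q),q[:,2].mean(),cv2.minAreaRect((q[:,:2]*1000).astype(np.float32)),q.mean(0))
E
```

```text
1.1 [0.5205 0.1917 0.2544] [179.9442  -0.0052 100.2869] [ 13.3988  25.713  102.5601   0.0027  51.6709   3.1103] [1.346  0.6715 1.0495]
[[ 0.9839  0.1719  0.0495  0.5088]
 [ 0.1789 -0.9473 -0.2656  0.2602]
 [ 0.0012  0.2702 -0.9628  0.3241]
 [ 0.      0.      0.      1.    ]]
1351 860 0.07042527588184981 ((520.9957275390625, 196.04759216308594), (144.56430053710938, 35.3674201965332), 10.226710319519043) [0.5207 0.1962 0.0704]
```

View pics/wrist.png

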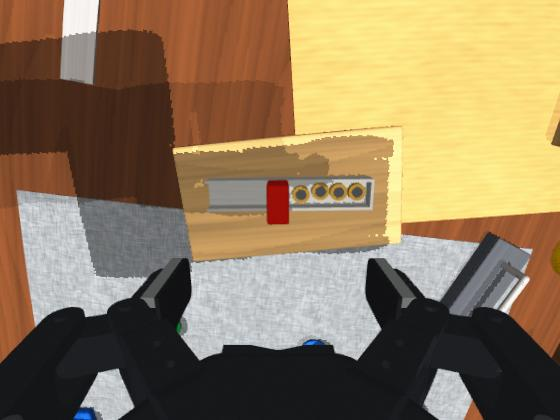

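Call:
{"method": "carry_out", "body": {
  "moves": [
    [[0,1,-20],[0,0,0],85],
    [[0,2,-55],[0,0,0],85],
    [[0,2,-90],[0,0,0],70],
    [[0,2,-120],[0,0,0],60],
    [[0,2,-138],[0,0,0],50],
    [[0,2,-143],[0,0,0],40],
    [[0,2,-143],[0,0,0],30],
    [[0,2,-143],[0,0,0],26]
  ]
}}

```text
t: 2.15
tool_pos: [0.5196, 0.1956, 0.1123]
tcp_rot: [179.9, -0.0, 100.4]
wrist_force: [0.2, -0.9, -0.5]
finger_gap: 0.303
grip_force: 0.0
```

Call:
{"method": "carry_out", "body": {
  "moves": [
    [[0,0,0],[0,0,0],20],
    [[0,0,0],[0,0,0],10],
    [[0,0,0],[0,0,0],5],
    [[0,0,0],[0,0,0],5]
  ]
}}

```text
t: 2.65
tool_pos: [0.5196, 0.1956, 0.1124]
tcp_rot: [179.9, -0.0, 100.4]
wrist_force: [-1.1, -0.2, 6.7]
finger_gap: 0.226
grip_force: 59.5
```

Call:
{"method": "carry_out", "body": {
  "moves": [
    [[0,0,2],[0,0,0],5],
    [[0,0,6],[0,0,0],5],
    [[0,0,14],[0,0,0],5],
    [[0,0,26],[0,0,0],5],
    [[0,0,40],[0,0,0],5],
    [[0,0,52],[0,0,0],5],
    [[0,0,58],[0,0,0],5],
    [[0,0,60],[0,0,0],5]
  ]
}}

```text
t: 3.65
tool_pos: [0.5194, 0.1955, 0.1719]
tcp_rot: [180.0, -0.0, 100.4]
wrist_force: [-0.1, -0.4, -2.0]
finger_gap: 0.224
grip_force: 58.7
```

```bash
python3 - <<'E'
from h import *
from scipy.spatial.transform import Rotation as Ro
np.set_printoptions(precision=4,suppress=True)
o=get_obs(); print(o['t'],o['tool_pos'],o['tcp_rot'],o['wrist_force'],o['ft_torque'])
s=save('wrist'); X=np.array(s['T_tool_cam']); W=np.eye(4); W[:3,:3]=Ro.from_euler('xyz',o['tcp_rot'],degrees=True).as_matrix(); W[:3,3]=o['tool_pos']
Ci=np.linalg.inv(W@X); s['rvec']=cv2.Rodrigues(Ci[:3,:3])[0]; s['tvec']=Ci[:3,3]; pickle.dump(s,open('pics/wrist.pkl','wb'))
E
```

```text
3.65 [0.5194 0.1955 0.1719] [179.9681  -0.0012 100.3546] [-0.0769 -0.4038 -2.0175] [-0.0183  0.0945  0.0574]
```

View pics/wrist.png

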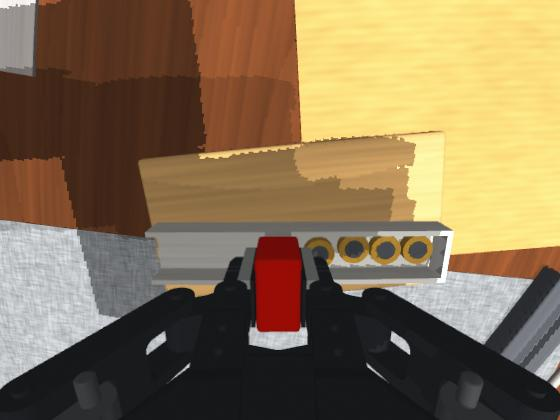

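```bash
python3 - <<'E'
from h import *
np.set_printoptions(precision=4,suppress=True)
s=load('wrist')
for p in [(165,228),(200,228),(245,228),(320,227),(360,227),(400,227),(435,227),(446,240),(446,270)]: print(p,pt(s,*p,1))
h=.172-.054-.045+.018
for p in [(146,226),(152,283),(452,229),(449,284)]: print('corner',p,onz(s,*p,h))
E
```

```text
(165, 228) [0.455  0.1991 0.0834]
(200, 228) [0.4745 0.2027 0.0833]
(245, 228) [0.4994 0.2074 0.0835]
(320, 227) [0.5408 0.215  0.0821]
(360, 227) [0.5628 0.2194 0.0831]
(400, 227) [0.5851 0.2236 0.0835]
(435, 227) [0.6053 0.2271 0.0833]
(446, 240) [0.611  0.222  0.0883]
(446, 270) [0.6171 0.2045 0.0886]
corner (146, 226) [0.4472 0.2015 0.091 ]
corner (152, 283) [0.4525 0.1677 0.091 ]
corner (452, 229) [0.6103 0.2295 0.091 ]
corner (449, 284) [0.6202 0.1972 0.091 ]
```

Call:
{"method": "carry_out", "body": {
  "moves": [
    [[0,-5,8],[0,0,-0.4],5],
    [[0,-17,20],[0,0,-1.3],5],
    [[1,-37,34],[0,0,-2.9],5],
    [[2,-65,48],[0,0,-5.1],5],
    [[3,-101,60],[0,0,-8],5],
    [[4,-141,68],[0,0,-11.1],5],
    [[5,-181,72],[0,0,-14.3],5],
    [[6,-221,73],[0,0,-17.4],5]
  ]
}}

```text
t: 4.7
tool_pos: [0.525, -0.028, 0.2458]
tcp_rot: [179.9, 0.0, 82.7]
wrist_force: [1.0, -0.2, -2.3]
finger_gap: 0.225
grip_force: 58.8
```

Call:
{"method": "carry_out", "body": {
  "moves": [
    [[1,-40,0],[0,0,-3.2],5],
    [[2,-80,0],[0,0,-6.3],5],
    [[3,-116,0],[0,0,-9.1],5],
    [[4,-144,0],[0,0,-11.4],5],
    [[5,-166,0],[0,0,-13.1],5],
    [[6,-181,0],[0,0,-14.3],5],
    [[6,-190,0],[0,0,-15],5],
    [[6,-194,0],[0,0,-15.3],5]
  ]
}}

```text
t: 5.7
tool_pos: [0.5313, -0.2195, 0.2445]
tcp_rot: [-180.0, -0.0, 67.6]
wrist_force: [0.5, -0.8, -2.5]
finger_gap: 0.221
grip_force: 58.7
```

```bash
python3 - <<'E'
from h import *
from scipy.spatial.transform import Rotation as Ro
np.set_printoptions(precision=4,suppress=True)
o=get_obs(); print(o['t'],o['tool_pos'],o['tcp_rot'],o['wrist_force'],o['ft_torque'],o['q'])
s=save('wrist'); X=np.array(s['T_tool_cam']); W=np.eye(4); W[:3,:3]=Ro.from_euler('xyz',o['tcp_rot'],degrees=True).as_matrix(); W[:3,3]=o['tool_pos']
Ci=np.linalg.inv(W@X); s['rvec']=cv2.Rodrigues(Ci[:3,:3])[0]; s['tvec']=Ci[:3,3]; pickle.dump(s,open('pics/wrist.pkl','wb'))
a=save('scene'); b=save('top')
c=cv2.resize(s['img'][150:360,120:480,::-1],(515,300))
x=np.hstack([c,cv2.resize(a['img'][180:280,160:255,::-1],(285,300))])
y=np.hstack([cv2.resize(b['img'][165:265,300:420,::-1],(360,300)),np.zeros((300,440,3),np.uint8)])
cv2.imwrite('pics/c3.png',np.vstack([x,y]))
E
```

```text
5.7 [ 0.5313 -0.2195  0.2445] [-179.9914   -0.0051   67.6458] [ 0.5148 -0.7857 -2.5485] [0.0059 0.026  0.0018] [-29.034   27.9293 100.2818   0.0051  51.798   -6.683 ]
```

View pics/c3.png

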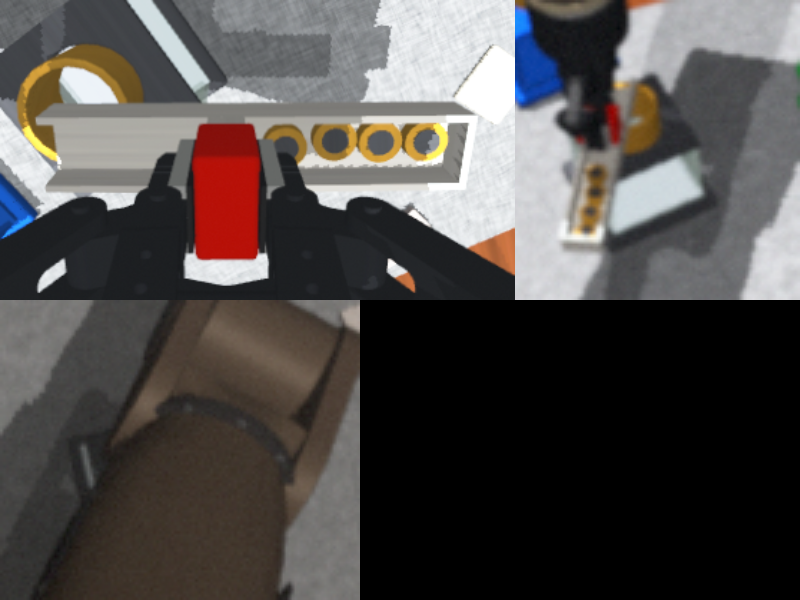

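```bash
python3 - <<'E'
from h import *
np.set_printoptions(precision=4,suppress=True)
s=load('wrist')
K=np.array(s['mtx'])
def proj(P):
    R,t=cam(s); c=R@P+t; x=c[:2]/c[2]; x=x*(1+s['k1']*(x@x)); return K[:2,:2]@x+K[:2,2]
cr=lambda p:((p-np.array([120,150]))*np.array([515/360,300/210])).round()
for a in range(0,360,45):
    P=np.array([.462+.028*np.cos(np.radians(a)),-.190+.028*np.sin(np.radians(a)),.119]); print(a,cr(proj(P)))
u=lambda x,y:(120+x*360/515,150+y*.7)
hb=.2445-.099
for n,p,h in [('far lip top',(37,122),hb+.018),('near lip top',(47,190),hb+.018),('closed far',(478,118),hb+.018),('closed near',(465,188),hb+.018)]: print(n,onz(s,*u(*p),h))
z=np.array(s['range_z']); P=np.array([pt(s,a,b,0) for a in range(130,225) for b in range(175,270)])
c=np.array([s['img'][b,a] for a in range(130,225) for b in range(175,270)]).astype(int)
k=(P[:,2]>.105)&(P[:,2]<.13)&(c[:,0]>c[:,2]+60); print(k.sum(),np.percentile(P[k],[2,50,98],axis=0))
q=P[k];q=q[q[:,2]>np.percentile(q[:,2],60)]; A=np.c_[2*q[:,:2],np.ones(len(q))]; w=np.linalg.lstsq(A,(q[:,:2]**2).sum(1),rcond=None)[0]; print('circle',w[:2],np.sqrt(w[2]+w[0]**2+w[1]**2),q[:,2].mean())
E
```

```text
0 [122.  94.]
45 [88. 63.]
90 [43. 63.]
135 [16. 94.]
180 [ 22. 135.]
225 [ 55. 163.]
270 [ 97. 163.]
315 [125. 136.]
far lip top [ 0.4705 -0.1797  0.1635]
near lip top [ 0.4599 -0.2066  0.1635]
closed far [ 0.6263 -0.2421  0.1635]
closed near [ 0.6148 -0.2696  0.1635]
1747 [[ 0.4379 -0.203   0.1057]
 [ 0.4571 -0.1781  0.1192]
 [ 0.4915 -0.1627  0.1213]]
circle [ 0.4639 -0.1894] 0.02536550090535213 0.12040074516337268
```

Call:
{"method": "carry_out", "body": {
  "moves": [
    [[0,0,-2],[0,0,0],5],
    [[0,1,-6],[0,0,0],5],
    [[0,1,-10],[0,0,0],5],
    [[0,1,-13],[0,0,0],5],
    [[0,1,-15],[0,0,0],5],
    [[0,1,-16],[0,0,0],5],
    [[0,1,-16],[0,0,0],5]
  ]
}}

```text
t: 6.72
tool_pos: [0.5314, -0.2185, 0.2285]
tcp_rot: [180.0, 0.0, 67.7]
wrist_force: [0.6, 0.1, -2.5]
finger_gap: 0.223
grip_force: 58.7
```

Call:
{"method": "carry_out", "body": {
  "moves": [
    [[0,0,-0.5],[0,0,0],5],
    [[0,0,-1],[0,0,0],5],
    [[0,0,-1],[0,0,0],5]
  ]
}}

```text
t: 7.1
tool_pos: [0.5314, -0.2185, 0.2275]
tcp_rot: [180.0, 0.0, 67.7]
wrist_force: [-0.0, 0.5, -2.8]
finger_gap: 0.221
grip_force: 58.8
```

Call:
{"method": "carry_out", "body": {
  "moves": [
    [[0,0,-1],[0,0,0],5],
    [[0,0,-2],[0,0,0],5],
    [[0,0,-2.5],[0,0,0],5],
    [[0,0,-2.5],[0,0,0],5]
  ]
}}

```text
t: 7.6
tool_pos: [0.5313, -0.2185, 0.2249]
tcp_rot: [-180.0, 0.0, 67.7]
wrist_force: [-0.6, 1.2, -3.3]
finger_gap: 0.222
grip_force: 58.7
```

Call:
{"method": "carry_out", "body": {
  "moves": [
    [[0,0,-0.5],[0,0,0],5],
    [[0,0,-1],[0,0,0],5],
    [[0,0,-1],[0,0,0],5]
  ]
}}

```text
t: 7.98
tool_pos: [0.5314, -0.2185, 0.2239]
tcp_rot: [180.0, 0.0, 67.7]
wrist_force: [0.4, 0.1, -1.6]
finger_gap: 0.221
grip_force: 58.7
```

Call:
{"method": "carry_out", "body": {
  "moves": [
    [[0,0,-0.5],[0,0,0],5],
    [[0,0,-1],[0,0,0],5],
    [[0,0,-1],[0,0,0],5]
  ]
}}

```text
t: 8.35
tool_pos: [0.5313, -0.2185, 0.2229]
tcp_rot: [180.0, 0.0, 67.7]
wrist_force: [0.1, 0.4, -2.2]
finger_gap: 0.226
grip_force: 58.7
```

```bash
python3 -c "
from h import *
o=get_obs();print(o['wrist_force'].round(2),o['ft_torque'].round(3))"
```

```text
[ 0.09  0.37 -2.25] [0.043 0.038 0.003]
```

Call:
{"method": "carry_out", "body": {
  "moves": [
    [[0,0,-0.5],[0,0,0],5],
    [[0,0,-1],[0,0,0],5],
    [[0,0,-1],[0,0,0],5]
  ]
}}

```text
t: 8.72
tool_pos: [0.5314, -0.2185, 0.2219]
tcp_rot: [180.0, 0.0, 67.7]
wrist_force: [0.3, -1.2, -2.5]
finger_gap: 0.224
grip_force: 58.7
```

```bash
python3 -c "
from h import *
o=get_obs();print(o['wrist_force'].round(2),o['ft_torque'].round(3))"
```

```text
[ 0.33 -1.19 -2.52] [0.014 0.049 0.022]
```

Call:
{"method": "carry_out", "body": {
  "moves": [
    [[0,0,-0.5],[0,0,0],5],
    [[0,0,-1],[0,0,0],5],
    [[0,0,-1],[0,0,0],5]
  ]
}}

```text
t: 9.1
tool_pos: [0.5314, -0.2185, 0.221]
tcp_rot: [180.0, 0.0, 67.7]
wrist_force: [-0.5, 0.3, -2.4]
finger_gap: 0.225
grip_force: 58.8
```

```bash
python3 -c "
from h import *
o=get_obs();print(o['wrist_force'].round(2),o['ft_torque'].round(3))"
```

```text
[-0.49  0.26 -2.45] [0.028 0.068 0.021]
```

Call:
{"method": "carry_out", "body": {
  "moves": [
    [[0,0,-0.5],[0,0,0],5],
    [[0,0,-1],[0,0,0],5],
    [[0,0,-1],[0,0,0],5]
  ]
}}

```text
t: 9.48
tool_pos: [0.5315, -0.2185, 0.2208]
tcp_rot: [179.9, 0.0, 67.7]
wrist_force: [-0.3, 0.5, 7.2]
finger_gap: 0.224
grip_force: 60.2
```

```bash
python3 -c "
from h import *
o=get_obs();print(o['wrist_force'].round(2),o['ft_torque'].round(3))"
```

```text
[-0.26  0.51  7.19] [ 0.346  0.614 -0.002]
```

Call:
{"method": "carry_out", "body": {
  "moves": [
    [[0,0,0.5],[0,0,0],5],
    [[0,0,0.5],[0,0,0],5],
    [[0,0,0.5],[0,0,0],5],
    [[0,0,0.5],[0,0,0],5]
  ]
}}

```text
t: 9.98
tool_pos: [0.5315, -0.2185, 0.2208]
tcp_rot: [180.0, 0.0, 67.7]
wrist_force: [-0.7, 0.4, 6.2]
finger_gap: 0.224
grip_force: 59.9
```

```bash
python3 -c "
from h import *
o=get_obs();print(o['tool_pos'],o['wrist_force'].round(2),o['ft_torque'].round(3))"
```

```text
[ 0.5315118  -0.21852159  0.22083925] [-0.68  0.35  6.17] [ 0.261  0.444 -0.057]
```

Call:
{"method": "carry_out", "body": {
  "moves": [
    [[-1.6,0.7,1.1],[-0.38,-0.93,0],5],
    [[-3.3,1.3,2.1],[-0.76,-1.85,0],5],
    [[-4.9,2.0,3.1],[-1.14,-2.78,0],5],
    [[-4.9,2.0,3.1],[-1.14,-2.78,0],5]
  ]
}}

```text
t: 10.48
tool_pos: [0.5263, -0.2164, 0.2236]
tcp_rot: [177.0, 0.0, 67.7]
wrist_force: [0.7, 0.0, 0.7]
finger_gap: 0.222
grip_force: 59.3
```

```bash
python3 -c "
from h import *
o=get_obs();print(o['tool_pos'],o['wrist_force'].round(2),o['ft_torque'].round(3))"
```

```text
[ 0.52634234 -0.21643684  0.22361384] [0.74 0.04 0.74] [-0.013  0.222 -0.033]
```

Call:
{"method": "carry_out", "body": {
  "moves": [
    [[-1.7,0.7,0.8],[-0.38,-0.93,0],5],
    [[-3.4,1.4,1.6],[-0.76,-1.85,0],5],
    [[-5.05,2.07,2.4],[-1.14,-2.78,0],5],
    [[-5.05,2.07,2.4],[-1.14,-2.78,0],5]
  ]
}}

```text
t: 10.98
tool_pos: [0.5212, -0.2143, 0.226]
tcp_rot: [174.0, -0.0, 67.7]
wrist_force: [-0.3, 0.1, 1.4]
finger_gap: 0.226
grip_force: 59.3
```

```bash
python3 -c "
from h import *
o=get_obs();print(o['tool_pos'],o['wrist_force'].round(2),o['ft_torque'].round(3))"
```

```text
[ 0.52123205 -0.21434299  0.22604943] [-0.27  0.08  1.44] [ 0.158  0.273 -0.022]
```

Call:
{"method": "carry_out", "body": {
  "moves": [
    [[-1.7,0.7,0.7],[-0.38,-0.93,0],5],
    [[-3.4,1.4,1.45],[-0.76,-1.85,0],5],
    [[-5.17,2.12,2.2],[-1.14,-2.78,0],5],
    [[-5.17,2.12,2.2],[-1.14,-2.78,0],5]
  ]
}}

```text
t: 11.48
tool_pos: [0.5161, -0.2122, 0.2282]
tcp_rot: [171.0, -0.0, 67.7]
wrist_force: [-0.3, 0.6, 1.6]
finger_gap: 0.223
grip_force: 59.3
```

```bash
python3 -c "
from h import *
o=get_obs();print(o['tool_pos'],o['wrist_force'].round(2),o['ft_torque'].round(3))"
```

```text
[ 0.51608156 -0.21221599  0.22824845] [-0.3   0.63  1.56] [0.167 0.396 0.034]
```

Call:
{"method": "carry_out", "body": {
  "moves": [
    [[-1.75,0.7,0.65],[-0.38,-0.93,0],5],
    [[-3.5,1.45,1.3],[-0.76,-1.85,0],5],
    [[-5.27,2.16,1.9],[-1.14,-2.78,0],5],
    [[-5.27,2.16,1.9],[-1.14,-2.78,0],5]
  ]
}}

```text
t: 11.98
tool_pos: [0.5108, -0.2101, 0.2302]
tcp_rot: [167.9, -0.0, 67.6]
wrist_force: [-0.6, -0.7, 1.0]
finger_gap: 0.225
grip_force: 59.3
```

```bash
python3 -c "
from h import *
o=get_obs();print(o['tool_pos'],o['wrist_force'].round(2),o['ft_torque'].round(3))"
```

```text
[ 0.51081538 -0.21005841  0.23015759] [-0.63 -0.74  1.01] [ 0.174  0.405 -0.026]
```

Call:
{"method": "carry_out", "body": {
  "moves": [
    [[-1.8,0.7,0.55],[-0.38,-0.93,0],5],
    [[-3.6,1.45,1.1],[-0.76,-1.85,0],5],
    [[-5.37,2.2,1.55],[-1.14,-2.78,0],5],
    [[-5.37,2.2,1.55],[-1.14,-2.78,0],5]
  ]
}}

```text
t: 12.48
tool_pos: [0.5055, -0.2078, 0.2317]
tcp_rot: [164.9, -0.0, 67.7]
wrist_force: [-0.7, 1.4, 1.6]
finger_gap: 0.223
grip_force: 59.4
```

```bash
python3 -c "
from h import *
o=get_obs();print(o['tool_pos'],o['wrist_force'].round(2),o['ft_torque'].round(3))"
```

```text
[ 0.50546775 -0.20783292  0.23172443] [-0.73  1.43  1.57] [ 0.229  0.403 -0.027]
```

Call:
{"method": "carry_out", "body": {
  "moves": [
    [[-1.8,0.75,0.45],[-0.38,-0.93,0],5],
    [[-3.6,1.5,0.9],[-0.76,-1.85,0],5],
    [[-5.44,2.23,1.35],[-1.14,-2.78,0],5],
    [[-5.44,2.23,1.35],[-1.14,-2.78,0],5]
  ]
}}

```text
t: 12.98
tool_pos: [0.5, -0.2056, 0.233]
tcp_rot: [161.9, -0.0, 67.7]
wrist_force: [-1.1, 1.0, 1.9]
finger_gap: 0.224
grip_force: 59.3
```

```bash
python3 -c "
from h import *
o=get_obs();print(o['tool_pos'],o['wrist_force'].round(2),o['ft_torque'].round(3),o['q'])"
```

```text
[ 0.49998971 -0.20560281  0.2330323 ] [-1.1   1.02  1.86] [0.372 0.511 0.002] [-30.18510939  23.11910078 113.82429541   5.71935796  25.27067982
 -12.62395271]
```

Call:
{"method": "carry_out", "body": {
  "moves": [
    [[-1.8,0.75,0.35],[-0.38,-0.93,0],5],
    [[-3.65,1.5,0.7],[-0.76,-1.85,0],5],
    [[-5.5,2.26,1.1],[-1.14,-2.78,0],5],
    [[-5.5,2.26,1.1],[-1.14,-2.78,0],5]
  ]
}}

```text
t: 13.48
tool_pos: [0.4944, -0.2033, 0.2341]
tcp_rot: [159.0, -0.0, 67.7]
wrist_force: [-2.0, 2.1, 1.8]
finger_gap: 0.221
grip_force: 59.3
```

```bash
python3 -c "
from h import *
o=get_obs();print(o['tool_pos'],o['wrist_force'].round(2),o['ft_torque'].round(3),o['q'])
s=save('wrist');a=save('scene');cv2.imwrite('pics/c4.png',np.hstack([cv2.resize(s['img'][120:360,80:480,::-1],(500,300)),cv2.resize(a['img'][180:280,160:255,::-1],(285,300))]))"
```

```text
[ 0.49443817 -0.20332263  0.23406021] [-2.04  2.14  1.77] [ 0.452  0.502 -0.01 ] [-30.43855847  22.29473517 115.91452038   8.11382394  21.1290224
 -15.12390939]
```

View pics/c4.png

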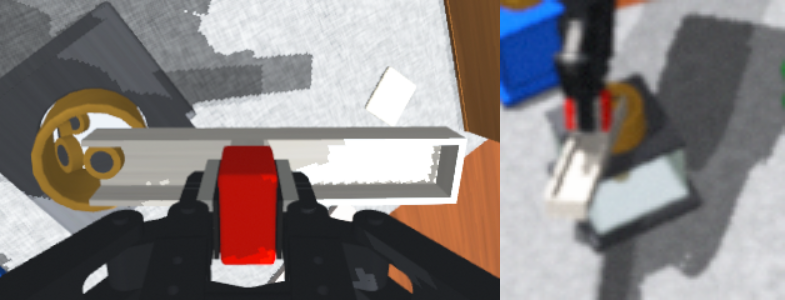

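Call:
{"method": "carry_out", "body": {
  "moves": [
    [[0,0,0],[0,0,0],5],
    [[0,0,0],[0,0,0],5],
    [[0,0,0],[0,0,0],5],
    [[0,0,0],[0,0,0],5],
    [[0,0,0],[0,0,0],5],
    [[0,0,0],[0,0,0],5]
  ]
}}

```text
t: 14.32
tool_pos: [0.4946, -0.2034, 0.234]
tcp_rot: [159.0, -0.0, 67.7]
wrist_force: [-2.9, 2.2, 1.6]
finger_gap: 0.222
grip_force: 59.4
```

```bash
python3 -c "
from h import *
o=get_obs();print(o['tool_pos'],o['wrist_force'].round(2),o['ft_torque'].round(3),o['q'])
s=save('wrist');a=save('scene');cv2.imwrite('pics/c5.png',np.hstack([cv2.resize(s['img'][170:300,80:280,::-1],(500,325)),cv2.resize(a['img'][180:280,165:255,::-1],(290,325))]))"
```

```text
[ 0.4946452  -0.20342505  0.23404422] [-2.91  2.23  1.61] [ 0.453  0.724 -0.039] [-30.43575264  22.31361819 115.87711866   8.09246999  21.16472421
 -15.10506189]
```

View pics/c5.png

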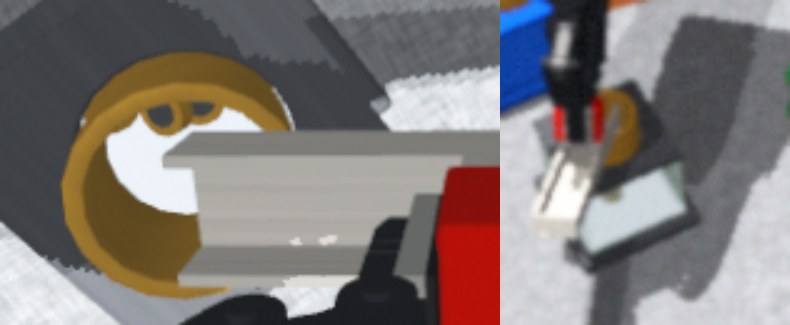

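Call:
{"method": "carry_out", "body": {
  "moves": [
    [[-2,0.8,0.3],[-0.38,-0.93,0],5],
    [[-4,1.6,0.6],[-0.76,-1.85,0],5],
    [[-6,2.4,0.8],[-1.14,-2.78,0],5],
    [[-7.9,3.2,1.0],[-1.52,-3.7,0],5],
    [[-7.9,3.2,1.0],[-1.52,-3.7,0],5],
    [[-7.9,3.2,1.0],[-1.52,-3.7,0],5],
    [[-7.9,3.2,1.0],[-1.52,-3.7,0],5],
    [[-7.9,3.2,1.0],[-1.52,-3.7,0],5]
  ]
}}

```text
t: 15.42
tool_pos: [0.4867, -0.2002, 0.235]
tcp_rot: [155.0, -0.0, 67.7]
wrist_force: [-1.4, 1.2, -0.3]
finger_gap: 0.222
grip_force: 59.2
```

```bash
python3 -c "
from h import *
o=get_obs();print(o['tool_pos'],o['tcp_rot'],o['wrist_force'].round(2),o['ft_torque'].round(3),o['q'])"
```

```text
[ 0.4867374  -0.20020537  0.23498035] [ 1.54981832e+02 -2.24805039e-02  6.76576715e+01] [-1.39  1.17 -0.35] [ 0.377  0.618 -0.008] [-30.80773649  21.33439867 118.73810858  13.49600869  15.56143782
 -20.69020134]
```

Call:
{"method": "carry_out", "body": {
  "moves": [
    [[0,0,3],[0,0,0],5],
    [[0,0,10],[0,0,0],5],
    [[0,0,20],[0,0,0],5],
    [[0,0,30],[0,0,0],5],
    [[6,-2.5,35],[1.2,2.9,0],5],
    [[14,-6,38],[2.9,7,0],5],
    [[22,-9,40],[4.6,11.1,0],5],
    [[30,-12,40],[6.2,15.1,0],5]
  ]
}}

```text
t: 16.42
tool_pos: [0.5171, -0.2124, 0.2761]
tcp_rot: [171.4, 0.0, 67.6]
wrist_force: [1.2, 0.3, -2.4]
finger_gap: 0.229
grip_force: 58.8
```

Call:
{"method": "carry_out", "body": {
  "moves": [
    [[8,-3,0],[1.6,3.9,0],5],
    [[14,-6,0],[2.9,7,0],5],
    [[15,-6,0],[3.3,8.05,0],5],
    [[15,-6,0],[3.3,8.05,0],5],
    [[15,-6,0],[3.3,8.05,0],5]
  ]
}}

```text
t: 17.05
tool_pos: [0.5314, -0.2181, 0.2752]
tcp_rot: [179.9, 0.0, 67.7]
wrist_force: [-0.2, 0.4, -2.1]
finger_gap: 0.223
grip_force: 58.9
```

```bash
python3 -c "
from h import *
o=get_obs();print(o['tool_pos'],o['tcp_rot'],o['wrist_force'].round(2),o['ft_torque'].round(3),o['q'])
s=save('wrist');a=save('scene');cv2.imwrite('pics/c6.png',np.hstack([cv2.resize(s['img'][120:300,80:430,::-1],(500,257)),cv2.resize(a['img'][185:270,165:250,::-1],(257,257))]))"
```

```text
[ 0.53144869 -0.21806459  0.27523983] [1.79944039e+02 4.45703484e-04 6.76535820e+01] [-0.16  0.4  -2.14] [ 0.003  0.018 -0.011] [-2.88986915e+01  2.57849033e+01  9.85188309e+01  7.19909030e-03
  5.56406193e+01 -6.55633381e+00]
```

View pics/c6.png

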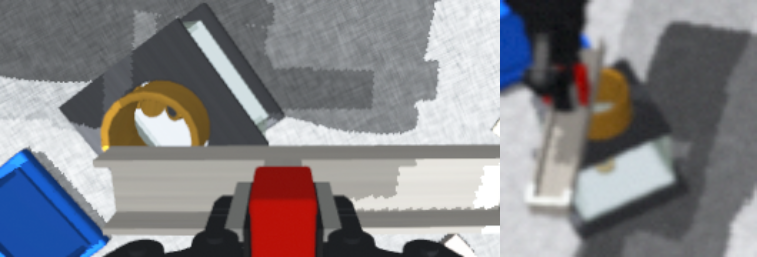

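Call:
{"method": "carry_out", "body": {
  "moves": [
    [[0,20,0],[0,0,2],5],
    [[-1,70,0],[0,0,7],5],
    [[-2,130,0],[0,0,13],5],
    [[-4,195,0],[0,0,19],5],
    [[-5,260,-15],[0,0,25],5],
    [[-7,325,-40],[0,0,31],5],
    [[-8,380,-70],[0,0,36],5],
    [[-8,402,-90],[0,0,37.8],5]
  ]
}}

```text
t: 18.15
tool_pos: [0.5226, 0.1869, 0.1845]
tcp_rot: [180.0, -0.0, 105.7]
wrist_force: [-0.2, -0.6, -2.5]
finger_gap: 0.224
grip_force: 58.8
```

Call:
{"method": "carry_out", "body": {
  "moves": [
    [[0,0,-25],[0,0,0],5],
    [[0,0,-45],[0,0,0],5],
    [[0,0,-60],[0,0,0],5],
    [[0,0,-67],[0,0,0],5],
    [[0,0,-69],[0,0,0],5],
    [[0,0,-70],[0,0,0],5],
    [[0,0,-70],[0,0,0],5]
  ]
}}

```text
t: 19.02
tool_pos: [0.5239, 0.1837, 0.1155]
tcp_rot: [179.9, -0.0, 105.4]
wrist_force: [-0.1, 0.8, -1.6]
finger_gap: 0.227
grip_force: 58.8
```

Call:
{"method": "carry_out", "body": {
  "moves": [
    [[0,0,-1],[0,0,0],5],
    [[0,0,-2],[0,0,0],5],
    [[0,0,-2.5],[0,0,0],5],
    [[0,0,-2.5],[0,0,0],5]
  ]
}}

```text
t: 19.52
tool_pos: [0.5238, 0.1838, 0.1125]
tcp_rot: [180.0, -0.0, 105.5]
wrist_force: [-0.3, 0.9, -2.0]
finger_gap: 0.224
grip_force: 58.9
```

Call:
{"method": "carry_out", "body": {
  "moves": [
    [[0,0,-0.5],[0,0,0],5],
    [[0,0,-1],[0,0,0],5],
    [[0,0,-1],[0,0,0],5]
  ]
}}

```text
t: 19.9
tool_pos: [0.5237, 0.1838, 0.1124]
tcp_rot: [180.0, 0.0, 105.5]
wrist_force: [-2.8, -1.6, 10.4]
finger_gap: 0.222
grip_force: 60.5
```

Call:
{"method": "carry_out", "body": {
  "moves": [
    [[0,0,0.7],[0,0,0],5],
    [[0,0,0.7],[0,0,0],24],
    [[0,0,0.7],[0,0,0],40],
    [[0,0,0.7],[0,0,0],70],
    [[0,0,0.7],[0,0,0],85],
    [[0,0,0.7],[0,0,0],85],
    [[0,0,0.7],[0,0,0],85],
    [[0,0,10],[0,0,0],85]
  ]
}}

```text
t: 20.9
tool_pos: [0.5236, 0.1837, 0.1214]
tcp_rot: [-179.9, -0.0, 105.4]
wrist_force: [0.3, 0.6, 0.0]
finger_gap: 0.997
grip_force: 0.0
```

Call:
{"method": "carry_out", "body": {
  "moves": [
    [[0,0,20],[0,0,0],85],
    [[0,0,50],[0,0,0],85],
    [[0,0,90],[0,0,0],85],
    [[0,0,130],[0,0,0],85],
    [[0,0,150],[0,0,0],85],
    [[0,0,150],[0,0,0],85],
    [[0,0,150],[0,0,0],85]
  ]
}}

```text
t: 21.78
tool_pos: [0.5234, 0.1837, 0.2709]
tcp_rot: [-180.0, -0.0, 105.5]
wrist_force: [-0.2, 0.2, 0.3]
finger_gap: 0.997
grip_force: 0.0
```

```bash
python3 - <<'E'
from h import *
from scipy.spatial.transform import Rotation as Ro
np.set_printoptions(precision=4,suppress=True)
o=get_obs(); print(o['t'],o['tool_pos'],o['wrist_force'],o['finger_gap'])
s=save('wrist'); X=np.array(s['T_tool_cam']); W=np.eye(4); W[:3,:3]=Ro.from_euler('xyz',o['tcp_rot'],degrees=True).as_matrix(); W[:3,3]=o['tool_pos']
Ci=np.linalg.inv(W@X); s['rvec']=cv2.Rodrigues(Ci[:3,:3])[0]; s['tvec']=Ci[:3,3]
im=s['img'].astype(int); m=((im[...,0]>110)&(im[...,1]<70)&(im[...,2]<70)); m[:150]=0;m[250:]=0
v,u=np.nonzero(m); P=np.array([pt(s,a,b,0) for a,b in zip(u,v)]); q=P[(P[:,2]>.066)&(P[:,2]<.08)&(np.hypot(P[:,0]-.52,P[:,1]-.19)<.05)]
print(len(q),q.mean(0),q[:,2].std(),cv2.minAreaRect((q[:,:2]*1000).astype(np.float32)))
# chute wall points along length
c=q.mean(0)[:2]; g=np.array([[pt(s,a,b,0) for a in range(150,450,3)] for b in range(140,240,2)]).reshape(-1,3)
k=(g[:,2]>.024)&(g[:,2]<.034)&(np.hypot(g[:,0]-.53,g[:,1]-.19)<.1); g=g[k]; print(len(g),g.mean(0),cv2.minAreaRect((g[:,:2]*1000).astype(np.float32)))
A=np.c_[g[:,:2]-g[:,:2].mean(0),np.ones(len(g))]; print('slope',np.linalg.lstsq(A,g[:,2],rcond=None)[0])
E
```

```text
21.775 [0.5234 0.1837 0.2709] [-0.2081  0.2417  0.2835] 0.9974954017454851
747 [0.5246 0.1843 0.0693] 0.0007021874133431886 ((524.398681640625, 183.6378173828125), (18.861650466918945, 35.9935302734375), 15.959083557128906)
189 [0.5431 0.1892 0.0282] ((536.461669921875, 187.4475860595703), (169.56707763671875, 30.469167709350586), 15.589653968811035)
slope [-0.0086  0.0178  0.0282]
```

Chute centre is at (0.536, 0.187), yaw 15.6°, flat (slope under 0.02), on the board middle and released. Handing in.

```bash
python3 -c "
from bench import ticket
print(ticket.finish_job())"
```

```text
the job is handed in; nothing more can be done
None
```

I poured the buttons into the jar with the chute resting on its rim, laid the chute back on the middle of its board, let go and handed the job in; the hand-in gave no verdict. The chute came away empty, but I clearly saw only three of the four buttons in the jar.

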